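# Draw a loaded ware board out of the drying rack and hold it

## Robot

A 6-joint arm with a two-finger parallel gripper is mounted at the origin on the work surface. World frame = base frame: x ahead of the robot, y to its left, z up, the work surface at z = 0. Lengths are in m, angles in rad, forces in N, time in s.
With the tool pointing down it reaches from about 0.35 to 0.775 m from the base axis. Payload 7.3 kg.
Tool frame: the origin (TCP) lies on the centre line of the jaws, within the pads' length; the fingertips stand 17 mm ahead of it and the grasp point (between the pads) lies 2 mm behind it (robot.tcp_to_tips is the distance from the TCP to the fingertips, in m); z points along the fingers, y is the line along which they close (so a half turn about z gives the same grasp; the last joint's range is limited). The gripper opens to 92 mm and grips with 3 to 60 N. Pads are 19 mm wide; open, the fingers measure 130 mm over their backs; the gripper's body (75 mm by 190 mm) begins 47 mm behind the grasp point.
Start: joints at [-1.438, 0.342, 1.524, -0, 1.275, -0.146], TCP at [0.145, -0.505, 0.244] pointing down, gripper open.
Joint ranges: [-2.53, 2.53], [-0.77, 2.02], [0.04, 2.7], [-1, 4.14], [0.28, 2.66], [-3.11, 3.11]. Speed limits (rad/s): [2.57, 2.57, 3.14, 3.14, 3.14, 3.14].

## Interface

Orientations are given as [roll, pitch, yaw] about the fixed x, y, z axes, in that order (R = Rz(yaw) Ry(pitch) Rx(roll)).
In Python, from cell import robot gives the robot as it stands. The module is installed in compiled form; this text tells all that it offers.
- The arm moves only by the tool carry_out, never from a script. Its argument "commands" is a list of rows, each a list of 3 entries, a list of its own where there are three numbers: the shift along the tool's x, y, z in m, then the turn about the tool's z in rad, then the opening, from 0 (shut) to 1 (fully open). In form: [[[dx, dy, dz], yaw, claw], ...]. A call has 1 to 20 rows; each row shifts and turns the commanded pose from where the row before left it, along the tool's axes as they then stand; what a row does not reach is not made up. A row lasts 1/8 s, in which the tool goes at most 62.5 mm and 10.7 degrees, less where a joint would pass 70% of its speed; a pose out of reach is approached as far as the arm can. A call is refused whole if a number of a shift passes 0.0625 or a number of a turn 0.188, either way. A call with a gripper value outside its range is refused whole. The fingers move at their own pace and stop on an object; "newtons" is the grip in N (left out, the last holds). Time passes only in rows, so rows that do not move let the fingers close. It gives the time, the measured TCP pose, the force, the opening and the grip force at its end, in the units of the state.
- robot.observe(): the state, without advancing time (a new reading comes with each control period).
- robot.read_camera(name): name is "side" or "top" or "wrist"; returns a dict with "pixels" (400x640x3 uint8, red, green, blue), "fx", "fy", "cx", "cy" (pixels), "view" (4x4, takes a point from world to camera coordinates); the wrist camera has in their place "T_tool_cam" (4x4, takes a point from camera to tool coordinates, whose origin is the TCP and whose axes are the flange's). Camera axes: x right, y up, looking along -z (the intrinsics and any distortion apply to the point x, -y, -z); pixel columns grow to the right and rows downward; lengths in m; the calibration is good to about 2 mm. A picture is of the moment at which its call begins: read the wrist's pose just before it. There is no depth.
- robot.hand_in(): hands the job in; it is judged then, once.
Trained networks look in a picture, given as the dict that the camera call returned (one of the last four; its "shot" number tells which), for a name from the list of things; names that differ only in an ending like _2 or _b are one class to them, and where a whole thing is asked for, a point or a joint stands for the part that bears it (a point fixed in the world has none). Each returns a list of dicts, best first, with "p" (0 to 1); they miss things now and then, are a little off and sometimes report something else, mostly with a low value. They report only what shows in the picture. A call takes as long as a camera call.
- robot.find_in(picture, name): "at" ([column, row] in pixels, amid what is visible of it).
- robot.tip_of(picture, name): "at" ([column, row] in pixels: a listed point, or the origin of a listed thing).
The state is a dict: "time": time; "qpos": joint angles; "qvel": joint speeds; "joint_efforts": joint torques, N m; "tool_pos": TCP position; "tool_rot": TCP orientation; "contact_force": force on the tool from outside, world axes, zero at the start; "torque": the same for the moment, N m; "opening": finger opening in m; "grip_force": force on a finger pad.
Only numpy, scipy, OpenCV 4.12 (cv2) and the standard library are available. Lean on these libraries where they do the work, as an engineer would, in place of code of your own. Each camera call takes 0.05 s, during which the arm holds its last target. There are 200 camera calls.

## Task

Draw the loaded ware board out of the top of the drying rack, straight and level, until the dark blue tape stripe across the board lies over the front edge of the rack, so that I can reach the pieces at the back with both hands; the wooden cleat across its front end is there to pull and hold it by. That far out it tips as soon as it is let go, so finish while still holding it there, level and still, with its back part resting on the runners. Keep every piece standing on the board, and leave the jars, lid, water tub and brush on the table where they are.

Things in the scene. Friction and masses are not known exactly. Their poses are not given: they have to be found in the camera images.
- board: ware board: plywood, off-white top, pale blue tape along its edges; 440 mm long (its x), 200 wide (y), 14 thick, about 0.7 kg plus 0.3 kg of pieces. It lies on the rack's two top runners, its front end sticking out 60 to 110 mm at the start, with 5 mm of side play. Origin: centre of its underside, 150 mm above the table; -x points to its front end, outward, the way it slides.
- cleat (a point): centre of the wooden cleat (a straight bar fixed upright across the top of the board's front end, the board's handle): 22 mm thick along the slide direction, 180 mm long across the board, 40 mm high above the board's top. This point is at its middle, half-way up (20 mm above the board's top), 15 mm behind the board's front end. Axes as board. Nothing stands on the board within 95 mm behind it; free above.
- tape_line (a point): middle of the dark blue tape stripe, 24 mm wide, stuck straight across the board's top and down its sides; the point is on the board's centre line at its top surface. It is 250 to 300 mm behind the front end (differs from start to start), which is beyond the point where the loaded board balances. Axes as board. It moves with the board.
- rack_edge (a point): front edge of the rack: the point midway between the front ends of the two top runners, at the height of the runners' top (board's underside, 150 mm above the table). -x points outward, the way the board is pulled, level; y across the rack. The rack does not move.
- rack: low grey tube-frame drying rack standing fixed on the table, 400 mm deep (its x), about 260 mm wide (its y), 162 mm high; the ware board slides on the steel angle runners of its top tier, open above; a second board with upturned bowls is fixed in the lower tier. Origin at the centre of its underside, -x is its open front. The board slides on it by dry friction, a pull of about 3 to 9 N.
- star_a: four-pointed star of fired brown clay with yellow paint, 42 mm across, 12 mm thick; loose, stands on the ware board. Origin at the centre of its underside, z up.
- star_b: a second star like star_a; loose, stands on the ware board. Origin at the centre of its underside, z up.
- bud_vase: small red-brown bud vase, 48 mm diameter, 44 mm high; loose, stands on the ware board. Origin at the centre of its underside, z up.
- pinch_bowl: pale clay bowl, 68 mm diameter, 32 mm high; loose, stands on the ware board. Origin at the centre of its underside, z up.
- trinket_pot: small grey-white lidded pot with a knob, 54 mm diameter, 40 mm high; loose, stands on the ware board. Origin at the centre of its underside, z up.
- yellow_jar: open clear jar of yellow paint, 58 mm diameter, 42 mm high; bystander on the table. Origin at the centre of its underside.
- red_jar: open clear jar of red paint, 58 mm diameter, 42 mm high; bystander on the table. Origin at the centre of its underside.
- brown_jar: closed jar of brown paint with a metal lid, 62 mm diameter, 55 mm high; bystander on the table. Origin at the centre of its underside.
- jar_lid: dark red jar lid, 60 mm diameter, 11 mm high; bystander on the table. Origin at the centre of its underside.
- water_tub: clear plastic water tub, 86 mm diameter at the rim, 100 mm high, with a blue brush leaning in it that reaches 168 mm; bystander on the table. Origin at the centre of its underside.
- glaze_brush: slim violet-handled paint brush, 205 mm long and 12 mm thick, lying flat; bystander on the table. Origin in its underside, about the middle of its length.

How it is judged:
By the outcome, as a careful person would: the job done as asked, in the order asked, and still so for the second after the job is handed in, while the arm keeps its last pose, push and grip.
It also fails if it takes over 42 s, if anything falls off the work surface, if the arm or the gripper's body presses on something with over 40 N, if the wrist force passes 120 N, or if a joint passes its speed limit or range.

## Working session

There is one attempt and no reset: what is moved stays moved. The work goes in short steps, Python scripts to look and compute and a tool call to move; the robot and the scene stay as the last step left them, time stands still between calls to the robot, and variables do not carry over. Pictures are saved under pics/ and viewed, at most 10 in all, crops included, and the job is handed in when it is done.

Besides the shell and the picture viewer there is one more tool, called after "Emit:" as name(argument=value, ...), one argument or row to a line, values as JSON. carry_out: Moves the arm, as the interface text tells. Its arguments: {"type":"object","properties":{"commands":{"type":"array"},"newtons":{"type":"number"}},"required":["commands"]}

```bash
mkdir -p pics; cat > h.py <<'E'
import numpy as np, cv2
from cell import robot
from scipy.spatial.transform import Rotation as R
def snap(n,f=None):
    s=robot.observe(); p=robot.read_camera(n)
    if f: cv2.imwrite('pics/'+f,p['pixels'][:,:,::-1])
    if n=='wrist':
        T=np.eye(4); T[:3,:3]=R.from_euler('xyz',s['tool_rot']).as_matrix(); T[:3,3]=s['tool_pos']
        p['c2w']=T@np.array(p['T_tool_cam'])
    else: p['c2w']=np.linalg.inv(np.array(p['view']))
    return p
def ray(p,uv):
    d=np.array([(uv[0]-p['cx'])/p['fx'],-(uv[1]-p['cy'])/p['fy'],-1])
    M=p['c2w']; return M[:3,3],M[:3,:3]@d
def onz(p,uv,z):
    o,d=ray(p,uv); return o+d*(z-o[2])/d[2]
E
python3 - <<'E'
from h import *
print(robot.observe())
Z=dict(cleat=.184,tape_line=.164,rack_edge=.15,board=.15)
for c in ('top','side'):
    p=snap(c,c+'0.png'); print(c,[k for k in p],p['c2w'][:3,3].round(3))
    for n,z in Z.items():
        for q in robot.tip_of(p,n)[:2]: print(n,np.round(q['at'],1),round(q['p'],2),onz(p,q['at'],z).round(4))
E
```

```text
{'time': 0.0, 'qpos': array([-1.43797830e+00,  3.42700151e-01,  1.52501056e+00, -4.71005231e-05,
        1.27541568e+00, -1.45997873e-01]), 'qvel': array([-3.27919778e-04, -9.67587088e-04,  1.32975645e-03,  8.06692411e-04,
        6.34305785e-04,  7.23012766e-05]), 'joint_efforts': array([ 2.26861830e-04, -4.31240916e+01, -2.44219261e+01,  7.17903790e-02,
        5.59670012e-02, -1.20004215e-04]), 'tool_pos': array([ 0.14444677, -0.50433603,  0.24305892]), 'tool_rot': array([-3.14006869e+00, -1.78566316e-04,  2.78829507e-01]), 'contact_force': array([ 0.61201252, -1.20854429, -0.06517839]), 'torque': array([ 0.00319363, -0.00148054, -0.03214007]), 'grip_force': 0.0, 'opening': 0.09145098308046623}
top ['pixels', 'fx', 'fy', 'cx', 'cy', 'view', 'shot', 'c2w'] [0.417 0.009 1.661]
cleat [289.4 223.7] 0.75 [0.5057 0.0868 0.184 ]
tape_line [205.4 217.6] 0.65 [0.5204 0.3408 0.164 ]
rack_edge [438.6 245.3] 0.63 [ 0.451  -0.3631  0.15  ]
rack_edge [178.  222.7] 0.54 [0.5044 0.4263 0.15  ]
board [225.9 215. ] 0.7 [0.5305 0.282  0.15  ]
side ['pixels', 'fx', 'fy', 'cx', 'cy', 'view', 'shot', 'c2w'] [0.367 0.776 0.67 ]
cleat [325.5 204.4] 0.71 [0.5158 0.0897 0.184 ]
tape_line [283.4 290.8] 0.95 [0.5316 0.349  0.164 ]
tape_line [330.5 248.1] 0.7 [0.4751 0.2134 0.164 ]
board [297.7 274.2] 0.95 [0.523  0.2896 0.15  ]
```

View pics/top0.png

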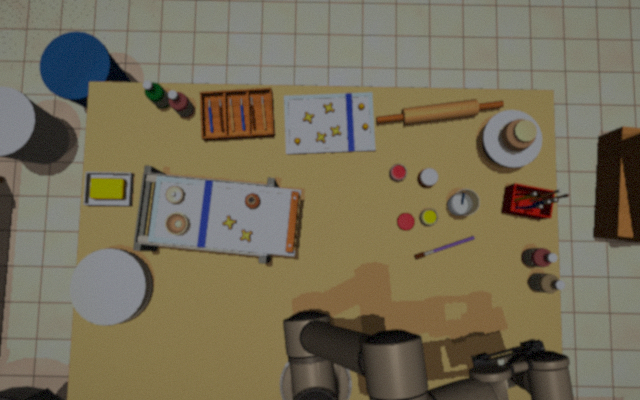

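View pics/side0.png

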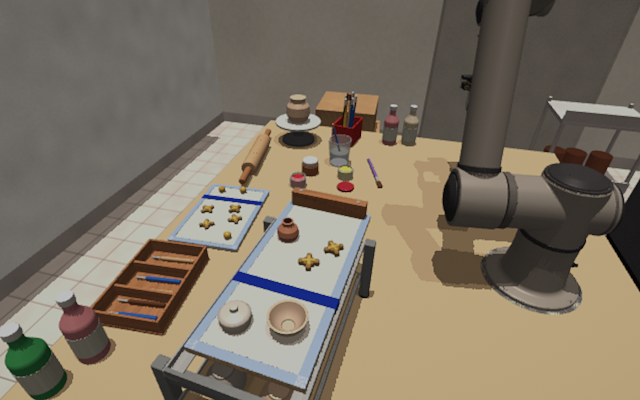

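The top view shows the cleat at about (293,222), the stripe at (205,213) and the front posts at (271,182) and (265,258). The board points outward along about world -y. Next I'll move above the cleat for a closer look.

Emit:
carry_out(
  commands=[
    [[0,0,-0.05],0.17,1],
    [[0,0,-0.05],0.17,1],
    [[0.025,-0.045,0],0,1],
    [[0.025,-0.045,0],0,1],
    [[0.025,-0.045,0],0,1],
    [[0.025,-0.045,0],0,1],
    [[0.025,-0.045,0],0,1],
    [[0.025,-0.045,0],0,1],
    [[0.025,-0.045,0],0,1],
    [[0.025,-0.045,0],0,1],
    [[0.025,-0.045,0],0,1],
    [[0.025,-0.045,0],0,1],
    [[0.025,-0.045,0],0,1],
    [[0.02,-0.045,0],0,1],
    [[0,0,0],0,1],
    [[0,0,0],0,1],
  ],
)

```text
time: 2.5
tool_pos: [0.4717, 0.016, 0.3436]
tool_rot: [3.141, 0.001, -0.061]
contact_force: [-0.2, -0.4, 0.6]
opening: 0.0919
grip_force: 0.0
```

```bash
python3 - <<'E'
from h import *
s=robot.observe();print(s['time'],s['tool_pos'],s['tool_rot'],s['contact_force'])
Z=dict(cleat=.184,tape_line=.164,rack_edge=.15,board=.15)
p=snap('wrist','w1.png'); print(p['c2w'].round(3), p['T_tool_cam'])
for n,z in Z.items():
    for q in robot.tip_of(p,n)[:2]: print(n,np.round(q['at'],1),round(q['p'],2),onz(p,q['at'],z).round(4))
E
```

```text
2.5 [0.47170541 0.01603432 0.34356356] [ 3.14104572e+00  5.21946778e-04 -6.05802874e-02] [-0.24891035 -0.4224462   0.5653558 ]
[[-0.06   0.952  0.301  0.554]
 [-0.998 -0.058 -0.018  0.013]
 [ 0.001 -0.301  0.953  0.485]
 [ 0.     0.     0.     1.   ]] [[ 1.29760795e-04  9.53636387e-01  3.00961169e-01  8.23373590e-02]
 [ 9.99999991e-01 -1.15536235e-04 -6.50623345e-05 -1.57726536e-03]
 [-2.72738894e-05  3.00961175e-01 -9.53636393e-01 -1.41641243e-01]
 [ 0.00000000e+00  0.00000000e+00  0.00000000e+00  1.00000000e+00]]
cleat [249.6 158.6] 0.63 [0.5073 0.0829 0.184 ]
tape_line [ 76.9 167.5] 0.53 [0.5058 0.2715 0.164 ]
rack_edge [128.   94.8] 0.51 [0.5753 0.2076 0.15  ]
board [ 67.4 144.8] 0.82 [0.5288 0.2857 0.15  ]
```

View pics/w1.png

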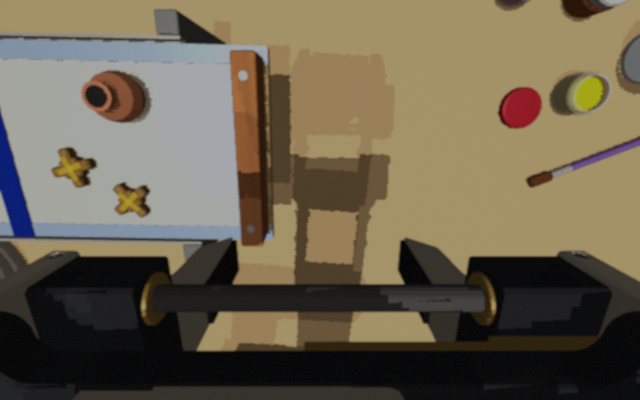

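The wrist view shows the cleat from (243,52) to (255,240), the stripe at the left and the front posts at (170,15) and (195,243). I'll look closer at the posts and stripe for the rack edge and the direction.

```bash
python3 - <<'E'
from h import *
im=cv2.imread('pics/side0.png')[190:340,220:400]; cv2.imwrite('pics/c1.png',cv2.resize(im,None,fx=4,fy=4,interpolation=cv2.INTER_CUBIC))
im=cv2.imread('pics/w1.png')[0:270,0:290]; cv2.imwrite('pics/c2.png',cv2.convertScaleAbs(cv2.resize(im,None,fx=2.2,fy=2.2,interpolation=cv2.INTER_CUBIC),alpha=1.5,beta=20))
E
```

```text
(no output)
```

View pics/c1.png

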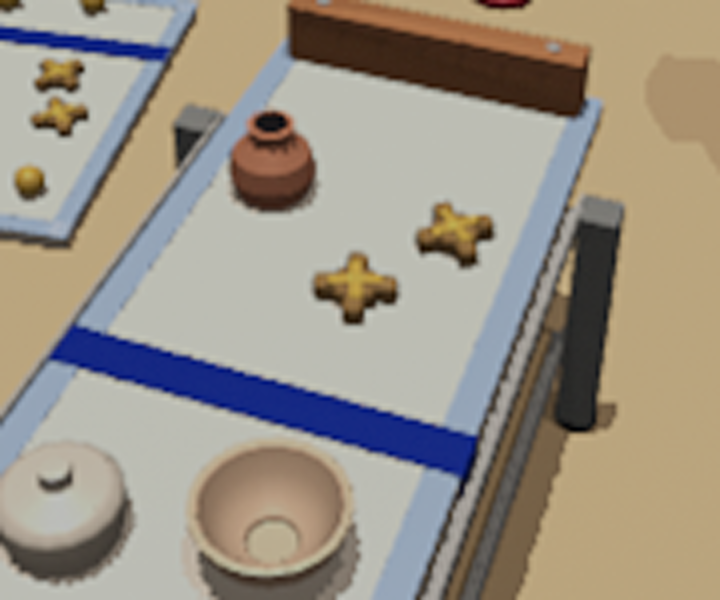

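View pics/c2.png

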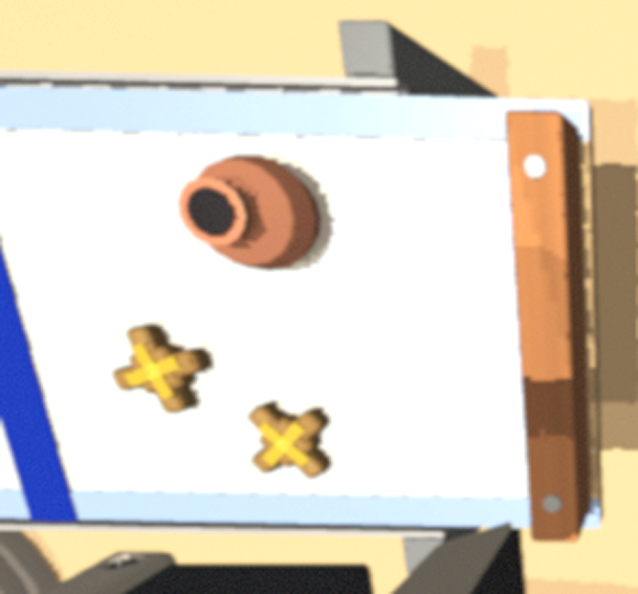

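The crops show the runner front ends in the wrist picture at about (181,38) and (201,243). In the side picture the stripe's ends are at about (236,276) and (338,304).

```bash
python3 - <<'E'
from h import *
s=robot.observe()
w=snap('wrist'); sd=snap('side'); tp=snap('top')
def P(n,p,uv,z,o=(0,0),k=1): print(n,onz(p,(uv[0]/k+o[0],uv[1]/k+o[1]),z).round(4)[:2])
for z in (.15,.16):
  P('run far w',w,(398,84),z,k=2.2);P('run near w',w,(442,535),z,k=2.2);P('run near side',sd,(583,200),z,(220,190),4)
P('post far w',w,(388,22),.162,k=2.2)
P('post far side frontR',sd,(220,116),.162,(220,190),4)
P('post near side frontR',sd,(622,208),.162,(220,190),4); P('post near side backR',sd,(612,226),.162,(220,190),4)
P('front far w',w,(590,103),.164,k=2.2);P('front near w',w,(598,505),.164,k=2.2)
P('cleat tl',w,(508,113),.204,k=2.2);P('tr',w,(560,113),.204,k=2.2);P('bl',w,(532,538),.204,k=2.2);P('br',w,(577,538),.204,k=2.2)
P('tape far s',sd,(65,343),.164,(220,190),4);P('tape near s',sd,(472,457),.164,(220,190),4)
P('tape near w (front edge)',w,(77,518),.164,k=2.2)
P('cleat back L side',sd,(288,12),.204,(220,190),4);P('cleat back R side',sd,(586,66),.204,(220,190),4)
# blue stripe in top
im=tp['pixels'].astype(int); m=((im[...,2]>im[...,0]+50)&(im[...,2]>im[...,1]+40)).astype(np.uint8); m[:,:190]=0;m[:,225:]=0;m[:175]=0;m[255:]=0
r=cv2.minAreaRect(np.argwhere(m)[:,::-1].astype(np.float32)); b=cv2.boxPoints(r)
for q in b: P('tape top',tp,q,.164)
E
```

```text
run far w [0.6245 0.142 ]
run near w [0.4048 0.1615]
run near side [0.4093 0.151 ]
run far w [0.6224 0.1382]
run near w [0.4093 0.1571]
run near side [0.4085 0.163 ]
post far w [0.6454 0.137 ]
post far side frontR [0.6207 0.1479]
post near side frontR [0.3873 0.1663]
post near side backR [0.3906 0.1823]
front far w [0.6091 0.0555]
front near w [0.4227 0.0722]
cleat tl [0.6008 0.0814]
tr [0.5996 0.0618]
bl [0.4247 0.0966]
br [0.4234 0.076 ]
tape far s [0.6292 0.3374]
tape near s [0.4301 0.3529]
tape near w (front edge) [0.4325 0.3421]
cleat back L side [0.596  0.0939]
cleat back R side [0.4199 0.1009]
tape top [0.4357 0.3622]
tape top [0.6337 0.3462]
tape top [0.6315 0.3252]
tape top [0.4335 0.3415]
```

Emit:
carry_out(
  commands=[
    [[0.018,-0.034,0],0.02,1],
    [[0.017,-0.034,0],0,1],
    [[0,0,0.03],0,1],
    [[0,0,0.03],0,1],
    [[0,0,0.03],0,1],
    [[0,0,0.02],0,1],
    [[0,0,0],0,1],
    [[0,0,0],0,1],
  ],
)

```text
time: 3.9
tool_pos: [0.5123, 0.0814, 0.2347]
tool_rot: [-3.142, -0.002, -0.081]
contact_force: [0.7, 0.2, 0.6]
opening: 0.0915
grip_force: 0.0
```

```bash
python3 - <<'E'
from h import *
p=snap('wrist','w2.png'); s=snap('side','s2.png')
for q,n in((p,'w'),(s,'s')):
  for k in robot.tip_of(q,'cleat')[:1]: print(n,k['at'],k['p'],onz(q,k['at'],.184).round(4))
E
```

```text
w [321.1, 236.3] 0.59 [0.509  0.0811 0.184 ]
s [324.1, 202.6] 0.95 [0.5207 0.0834 0.184 ]
```

View pics/w2.png

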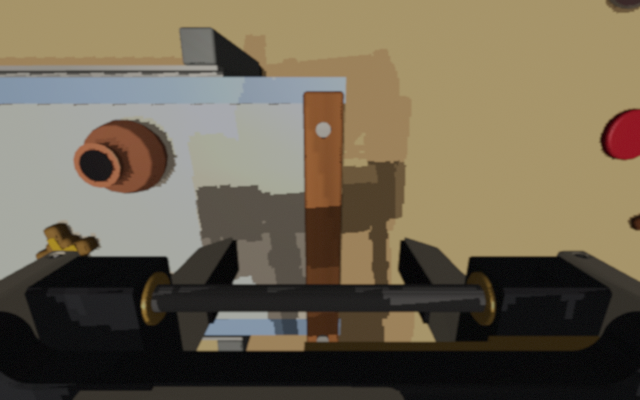

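The cleat runs vertically at column 323, centred between the fingers and well aligned. I'll descend and grip.

Emit:
carry_out(
  commands=[
    [[0,0,0.02],0,1],
    [[0,0,0.017],0,1],
    [[0,0,0.01],0,1],
    [[0,0,0],0,1],
    [[0,0,0],0,0.5],
    [[0,0,0],0,0.35],
    [[0,0,0],0,0.25],
    [[0,0,0],0,0.1],
    [[0,0,0],0,0],
    [[0,0,0],0,0],
    [[0,0,0],0,0],
    [[0,0,0],0,0],
  ],
  newtons=45,
)

```text
time: 5.6
tool_pos: [0.5116, 0.0807, 0.1867]
tool_rot: [3.14, 0.0, -0.081]
contact_force: [-0.5, -5.3, -1.2]
opening: 0.0217
grip_force: 45.0
```

Emit:
carry_out(
  commands=[
    [[0,0.002,0],0,0],
    [[0,0.004,0],0,0],
    [[0,0.006,0],0,0],
    [[0,0.008,0],0,0],
    [[0,0.01,0],0,0],
    [[0,0.01,0],0,0],
    [[0,0.01,0],0,0],
    [[0,0.01,0],0,0],
    [[0,0.008,0],0,0],
    [[0,0.006,0],0,0],
    [[0,0.004,0],0,0],
    [[0,0.002,0],0,0],
    [[0,0,0],0,0],
  ],
)

```text
time: 7.22
tool_pos: [0.5051, 0.0024, 0.1866]
tool_rot: [-3.141, 0.0, -0.081]
contact_force: [0.6, 5.1, -0.4]
opening: 0.0217
grip_force: 45.0
```

Pulled 79 mm with only a small side load. I'll continue.

Emit:
carry_out(
  commands=[
    [[0,0.002,0],0,0],
    [[0,0.004,0],0,0],
    [[0,0.006,0],0,0],
    [[0,0.008,0],0,0],
    [[0,0.01,0],0,0],
    [[0,0.01,0],0,0],
    [[0,0.01,0],0,0],
    [[0,0.01,0],0,0],
    [[0,0.01,0],0,0],
    [[0,0.01,0],0,0],
    [[0,0.008,0],0,0],
    [[0,0.006,0],0,0],
    [[0,0.004,0],0,0],
    [[0,0.002,0],0,0],
    [[0,0,0],0,0],
  ],
)

```text
time: 9.1
tool_pos: [0.497, -0.0982, 0.1867]
tool_rot: [3.141, 0.0, -0.081]
contact_force: [-0.5, 0.9, -3.0]
opening: 0.0216
grip_force: 45.0
```

```bash
python3 - <<'E'
from h import *
s=snap('side','s3.png'); print(robot.observe()['contact_force'],robot.observe()['torque'])
print([(k['at'],k['p']) for n in('tape_line','rack_edge') for k in robot.tip_of(s,n)[:2]])
im=cv2.imread('pics/s3.png')[150:300,210:410]; cv2.imwrite('pics/c3.png',cv2.resize(im,None,fx=4,fy=4,interpolation=cv2.INTER_CUBIC))
E
```

```text
[-0.8657572  -0.16956233 -3.37685179] [0.16017461 0.05079219 0.00073097]
[([314.6, 231.7], 0.87)]
```

View pics/c3.png

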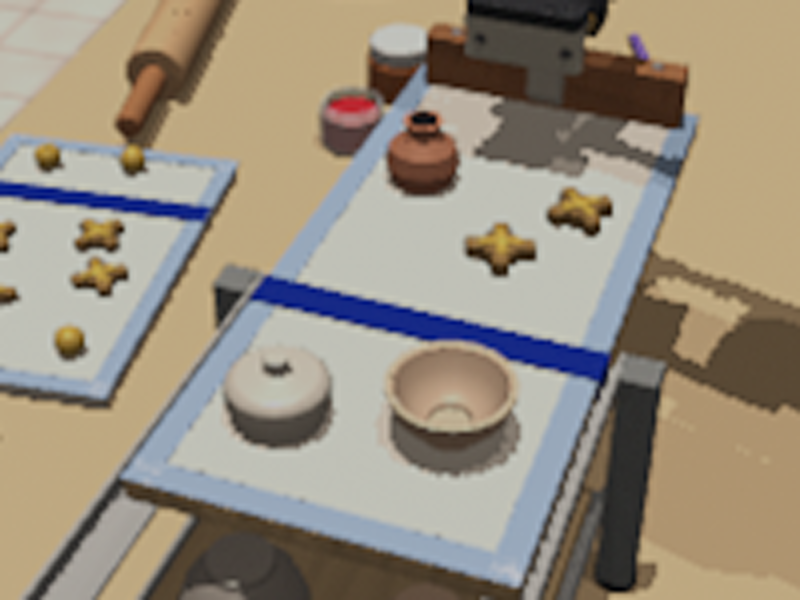

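The side crop shows the stripe with its near end at (606,368), just behind the near runner's end at (622,360). That leaves about 1–2 cm to go, which I'll now measure.

```bash
python3 - <<'E'
from h import *
sd=snap('side'); tp=snap('top','t3.png'); u=np.array([.081,.9967]); v=np.array([-u[1],u[0]])
def P(n,p,uv,z,o=(0,0),k=1):
    q=onz(p,(uv[0]/k+o[0],uv[1]/k+o[1]),z)[:2]; print(n,'along',(q@u).round(4),'across',(q@v).round(4))
def tape(p,box,z):
    im=p['pixels'].astype(int); m=((im[...,2]>im[...,0]+50)&(im[...,2]>im[...,1]+40)); k=np.zeros_like(m); x0,y0,x1,y1=box;k[y0:y1,x0:x1]=1
    pts=np.argwhere(m&k)[:,::-1]; q=np.array([onz(p,t,z)[:2] for t in pts]); a=q@u; print('tape n',len(a),'mean',a.mean().round(4),np.percentile(a,[3,97]).round(4))
tape(sd,(270,215,365,248),.164); tape(tp,(245,170,285,260),.164)
for z in(.15,.156,.16): P('run near s z%g'%z,sd,(622,360),z,(210,150),4); P('run far s',sd,(262,272),z,(210,150),4)
for c in (sd,tp):
  for k in robot.tip_of(c,'rack_edge')[:2]: P('edge net %.2f'%k['p'],c,k['at'],.15)
im=tp['pixels'][160:280,220:340,::-1]; cv2.imwrite('pics/c4.png',cv2.convertScaleAbs(cv2.resize(im,None,fx=5,fy=5,interpolation=cv2.INTER_CUBIC),alpha=1.6,beta=15))
E
```

```text
tape n 548 mean 0.2083 [0.1983 0.2186]
tape n 477 mean 0.2083 [0.1982 0.2185]
run near s z0.15 along 0.1839 across -0.3962
run far s along 0.1794 across -0.6143
run near s z0.156 along 0.191 across -0.3952
run far s along 0.1866 across -0.6107
run near s z0.16 along 0.1958 across -0.3944
run far s along 0.1914 across -0.6084
```

View pics/c4.png

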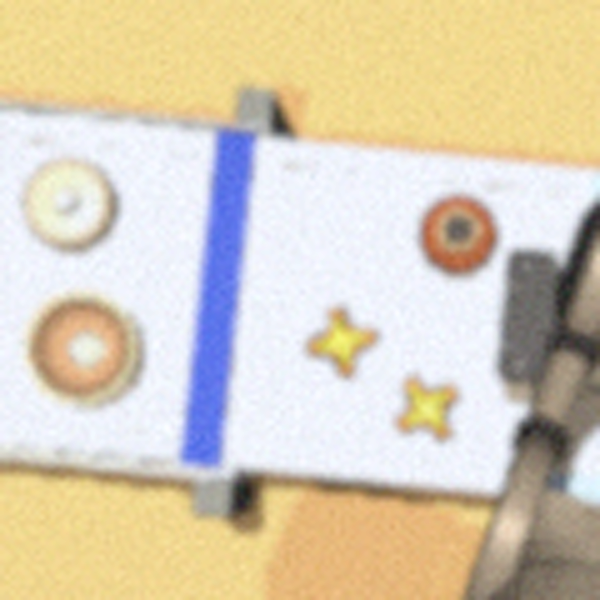

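The stripe is at 0.208 in both fixed cameras, and the rack edge is at about 0.190. So 18 mm remain.

Emit:
carry_out(
  commands=[
    [[0,0.002,0],0,0],
    [[0,0.004,0],0,0],
    [[0,0.006,0],0,0],
    [[0,0.004,0],0,0],
    [[0,0.002,0],0,0],
    [[0,0,0],0,0],
    [[0,0,0],0,0],
  ],
)

```text
time: 10.32
tool_pos: [0.4956, -0.1163, 0.1867]
tool_rot: [3.141, 0.0, -0.081]
contact_force: [-0.8, -1.4, -4.2]
opening: 0.0217
grip_force: 45.0
```

```bash
python3 - <<'E'
from h import *
sd=snap('side','s5.png'); tp=snap('top'); o=robot.observe(); print(o['time'],o['contact_force'],o['torque'],o['tool_rot'])
u=np.array([.081,.9967])
for p,(x0,y0,x1,y1) in ((sd,(270,205,370,248)),(tp,(245,170,290,260))):
    im=p['pixels'].astype(int); m=((im[...,2]>im[...,0]+50)&(im[...,2]>im[...,1]+40)); k=np.zeros_like(m);k[y0:y1,x0:x1]=1
    print(np.mean([onz(p,t,.164)[:2]@u for t in np.argwhere(m&k)[:,::-1]]))
im=cv2.imread('pics/s5.png')[130:300,210:410]; cv2.imwrite('pics/c5.png',cv2.resize(im,None,fx=3.5,fy=3.5,interpolation=cv2.INTER_CUBIC))
E
```

```text
10.425 [-0.53423929 -2.0803901  -4.77477824] [-0.21607933  0.1602197   0.03294405] [ 3.14060780e+00  1.53657770e-05 -8.12120266e-02]
0.1901326588346097
0.1902196813569208
```

View pics/c5.png

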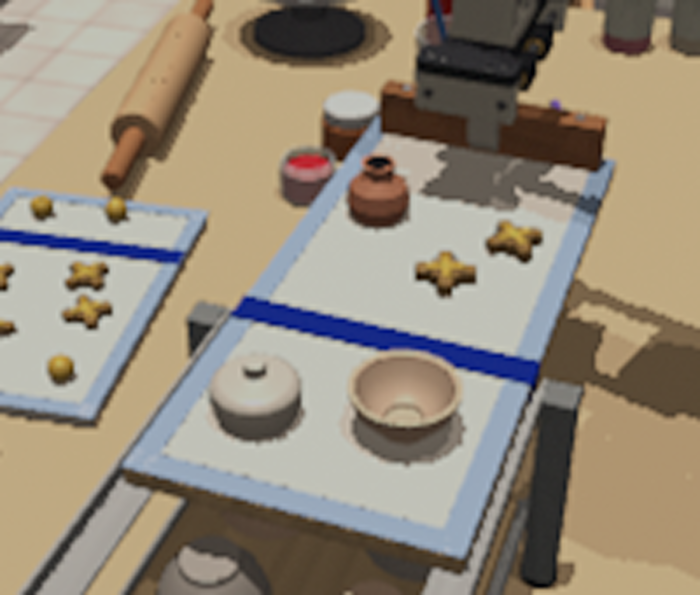

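The stripe lies over the runner ends (near end at about (538,370)), all five pieces are standing, and the board is held level and still. I'll hand it in.

```bash
python3 -c "
from cell import robot; print(robot.hand_in())"
```

```text
the job is handed in; nothing more can be done
None
```

The board is drawn out about 198 mm and held by its cleat, level and still. By my camera measurements the stripe is within a few millimetres of the rack's front edge; all five pieces are standing and nothing on the table was touched, and I handed the job in at about 10.4 s (no verdict was returned).

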